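Stack the culture plates on the incubator carrier

ROBOT

A 6-joint arm with a two-finger parallel gripper is mounted at the origin on the work surface. World frame = base frame: x ahead of the robot, y to its left, z up, the work surface at z = 0. Lengths are in m, angles in rad, forces in N, time in s.
With the tool pointing down it reaches from about 0.25 to 0.725 m from the base axis. Payload 9.7 kg.
Tool frame: the origin (TCP) lies on the centre line of the jaws, within the pads' length; the fingertips stand 8 mm ahead of it and the grasp point (between the pads) lies 11 mm behind it; z points along the fingers, y is the line along which they close (so a half turn about z gives the same grasp; the last joint's range is limited). The gripper opens to 85 mm and grips with 20 to 120 N. Pads are 22 mm wide; open, the fingers measure 114 mm over their backs; the gripper's body (76 mm by 85 mm) begins 54 mm behind the grasp point. The pads swing forward as they close: fully open they stand 13 mm farther back than shut.
Start: joints at [-1.328, 0.087, 0.176, 1.66, 0, 1.571], TCP at [0.132, -0.534, 0.239] pointing down, gripper open.
Joint ranges: [-3.13, 3.13], [-0.85, 1.81], [-1.15, 1.24], [-2.2, 2.28], [-1.44, 1.52], [-3.14, 3.14]. Speed limits (rad/s): [2.22, 2.22, 2.57, 3.14, 3.14, 3.14].

INTERFACE

Orientations are given as a rotation vector (axis times angle).
In Python, from bench import telemetry, read_camera, camera_info, job gives the robot as it stands.
- The arm moves only by the tool apply_moves, never from a script. Its argument "moves" is text: rows parted by semicolons, each of 4 numbers parted by spaces: the shift along the tool's x, y, z as a fraction of full scale, then the turn about the tool's z as a fraction of full scale. In form: dx dy dz roll; .... A call has 1 to 20 rows; each row shifts and turns the commanded pose from where the row before left it, along the tool's axes as they then stand; what a row does not reach is not made up. Full scale, the value 1, is 20 cm for a shift and 0.12 rad for a turn. A row lasts 1/12 s, in which the tool goes at most 41.7 mm and 7.16 degrees, less where a joint would pass 70% of its speed; a pose out of reach is approached as far as the arm can. A call with a number of a shift or a turn outside -1 to 1 is refused whole. A call with a gripper value outside its range is refused whole. "gripper" is the opening, from 0 (shut) to 1 (fully open), set as the call begins (left out, the last holds). The fingers move at their own pace and stop on an object; "grip_force" is the grip in N (left out, the last holds). Time passes only in rows, so rows that do not move let the fingers close. It gives the time, the measured TCP pose, the force, the opening and the grip force at its end, in the units of the state.
- telemetry.get_obs(): the state, without advancing time (a new reading comes with each control period).
- read_camera(name): name is "scene" or "top"; returns the picture (400x640x3 uint8, red, green, blue); there is no depth.
- camera_info(name): a dict with "fx", "fy", "cx", "cy" (pixels), "extrinsics" (4x4, takes a point from world to camera coordinates). Camera axes: x right, y down, z forward; pixel columns grow to the right and rows downward; lengths in m; the calibration is good to about 2 mm. A picture is of the moment at which its call begins. camera_info takes no time and is no camera call.
- job.job_done(): hands the job in; it is judged then, once.
The state is a dict: "clock": time; "q": joint angles; "joint_velocities": joint speeds; "joint_torque": joint torques, N m; "tcp_pos": TCP position; "tcp_rot": TCP orientation; "ft_force": force on the tool from outside, world axes, zero at the start; "ft_torque": the same for the moment, N m; "grip_width": finger opening in m; "grip_force": force on a finger pad.
Only numpy, scipy, OpenCV 4.12 (cv2) and the standard library are available. Lean on these libraries where they do the work, as an engineer would, in place of code of your own. Each camera call takes 0.05 s, during which the arm holds its last target. There are 200 camera calls.

TASK

Stack both white culture plates squarely on the aluminium carrier, one on top of the other in either order, each lipped side up and fully seated inside the stacking corners of what is below it. The plate that stands on edge in the drying rack must first be laid flat on the bench, lipped side up, and let go there, so that it can be taken again by its long sides. Set the plates down on the pile rather than dropping them from above it, and leave the bottle, the tube rack and the dishes where they are.

Things in the scene. Friction and masses are not known exactly. Their poses are not given: they have to be found in the camera images.
- plate_a: white eight-well culture plate lying flat, lips up: slab 60 (x) x 120 (y) x 16 (z) mm with four L-shaped corners 5 mm out from its sides (overall 70 x 130), from 5 mm above its underside to lips 4 mm over its top (20 mm). Corners leave the middle 80 mm of the long sides plain, for gripping. 120 g. Origin: centre of underside; z to the lipped top. The next plate's underside sits 16 mm above it.
- plate_b: white culture plate like plate_a (same shape, size and axes), at first standing on a long edge in the middle slot of the drying rack: its x points down, y along the slot, z (the lipped side) level, to the rack's +x. Its origin is then 43 mm and its uppermost slab edge 73 mm above the bench; the middle 80 mm of that edge is plain, 16 mm thick.
- carrier: fixed aluminium incubator carrier, slab 60 (x) x 120 (y) x 12 (z) mm with four L-shaped corners like the plates' (25 mm along the long, 20 along the short sides; overall 70 x 130; lips 4 mm over its top with 2 mm play all round a seated slab). Origin: centre of underside on the bench, z up. The first plate's underside sits 12 mm above the bench, the second's 28.
- rack: fixed grey plastic drying rack, base 90 (x) x 160 (y) x 8 mm, origin at the centre of its underside, z up. At each end of y comb walls, 40 mm tall on the base (48 above the bench) and 45 to 75 mm from the middle, form three slots along y; the middle slot is 24 mm wide, centred on the origin. The middle 90 mm between the combs is open for fingers.
- bottle: bystander: glass bottle with blue cap, 70 mm across, 150 mm tall; origin at the centre of its foot
- tube_rack: bystander: blue tube rack 60 x 160 mm with red-capped tubes up to 104 mm high; origin at the centre of its underside
- dishes: bystander: pile of three Petri dishes, 92 mm across, 45 mm tall; origin at the centre of its underside
There are look-alikes about, which are no part of the job. What is shaped like the plate_a but blue or red is not meant. What is shaped like the carrier but brown or orange is not meant.

How it is judged:
By the outcome, as a careful person would: the job done as asked, in the order asked, and still so for the second after the job is handed in, with the robot touching nothing.
It also fails if it takes over 67 s, if anything falls off the work surface, if the arm or the gripper's body presses on something with over 40 N, if the wrist force passes 120 N, or if a joint passes its speed limit or range.

## Working session

There is one attempt and no reset: what is moved stays moved. The work goes in short steps, Python scripts to look and compute and a tool call to move; the robot and the scene stay as the last step left them, time stands still between calls to the robot, and variables do not carry over. Pictures are saved under pics/ and viewed, at most 10 in all, crops included, and the job is handed in when it is done.

Besides the shell and the picture viewer there is one more tool, called after "Request:" as name(argument=value, ...) on one line, values as JSON. apply_moves: Moves the arm, as the interface text tells. Its arguments: {"type":"object","properties":{"moves":{"type":"string"},"gripper":{"type":"number"},"grip_force":{"type":"number"}},"required":["moves"]}

```bash
mkdir -p pics; ls; python3 - <<'E'
from bench import telemetry, read_camera, camera_info
import cv2,numpy as np
for n in("scene","top"):
    im=read_camera(n); cv2.imwrite(f"pics/{n}0.png",im[:,:,::-1]); i=camera_info(n); print(n,i["fx"],i["fy"],i["cx"],i["cy"],np.round(i["extrinsics"],4).tolist())
print(telemetry.get_obs())
E
```

```text
pics
scene 495.80551777749906 495.80551777749906 319.0038001572761 200.47077223950023 [[0.0023, 1.0, 0.0039, 0.027], [0.6944, 0.0012, -0.7196, -0.3576], [-0.7196, 0.0044, -0.6944, 1.8777], [0.0, 0.0, 0.0, 1.0]]
top 485.18867475208157 485.18867475208157 325.5136104999999 205.50933142779635 [[-0.0124, -0.9999, 0.0054, -0.0142], [-0.9845, 0.0113, -0.175, 0.5724], [0.1749, -0.0074, -0.9846, 1.4147], [0.0, 0.0, 0.0, 1.0]]
{'clock': 0.1, 'q': array([-1.32801372e+00,  8.73776189e-02,  1.75219290e-01,  1.65977770e+00,
        6.88777799e-05,  1.57078629e+00]), 'joint_velocities': array([-1.13428738e-03, -1.03851124e-03,  7.91539521e-06, -7.50415743e-04,
       -2.29013394e-03, -9.51419812e-04]), 'joint_torque': array([-1.41759145e-03, -5.21560514e+01,  4.65654230e+01,  1.61026453e-02,
       -8.51222990e-05, -3.34756809e-07]), 'tcp_pos': array([ 0.13219612, -0.53368412,  0.23867208]), 'tcp_rot': array([-3.11734087e+00, -3.80303692e-01,  1.09341184e-04]), 'ft_force': array([-1.32727228,  0.58514298, -0.11190621]), 'ft_torque': array([-0.04315009, -0.00048577,  0.01983317]), 'grip_force': 0.0, 'grip_width': 0.08552784194554139}
```

View pics/scene0.png

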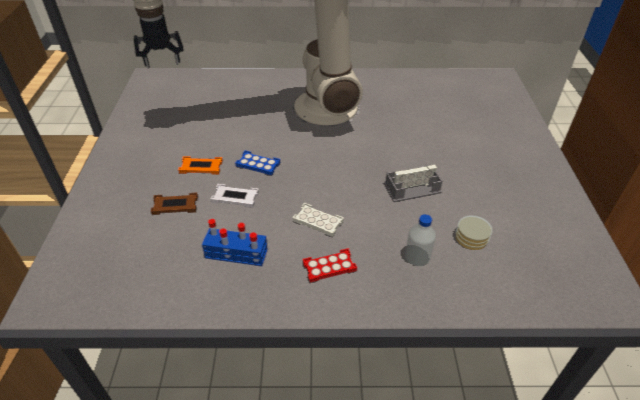

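View pics/top0.png

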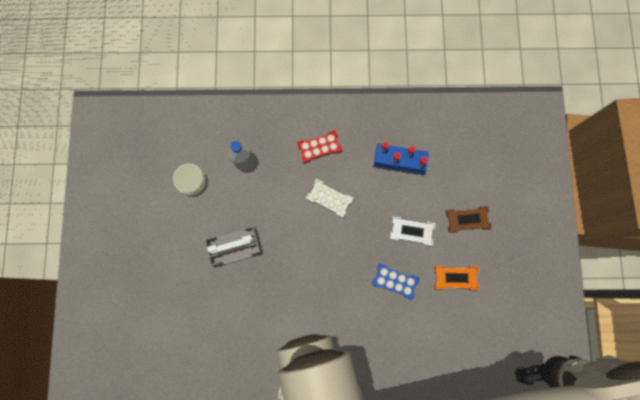

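The scene view shows:
- plate_a, white and flat, at (318,219); lookalikes are blue (258,162) and red (330,265).
- The carrier, white/silver, at (235,194); lookalikes are brown (175,203) and orange (201,165).
- plate_b in the rack at (414,181).

In the top view, plate_a is at (330,197), the carrier at (412,231) and the rack at (233,246). I'll check these choices in one close crop mosaic.

```bash
python3 - <<'E'
import cv2,numpy as np
s=cv2.imread("pics/scene0.png");t=cv2.imread("pics/top0.png")
def c(i,x,y):return cv2.resize(i[y-30:y+30,x-33:x+33],(264,240),interpolation=cv2.INTER_CUBIC)
cv2.imwrite("pics/m0.png",np.vstack([np.hstack([c(s,318,219),c(s,235,194),c(s,414,181)]),np.hstack([c(t,330,197),c(t,412,231),c(t,233,246)])]))
E
```

```text
(no output)
```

View pics/m0.png

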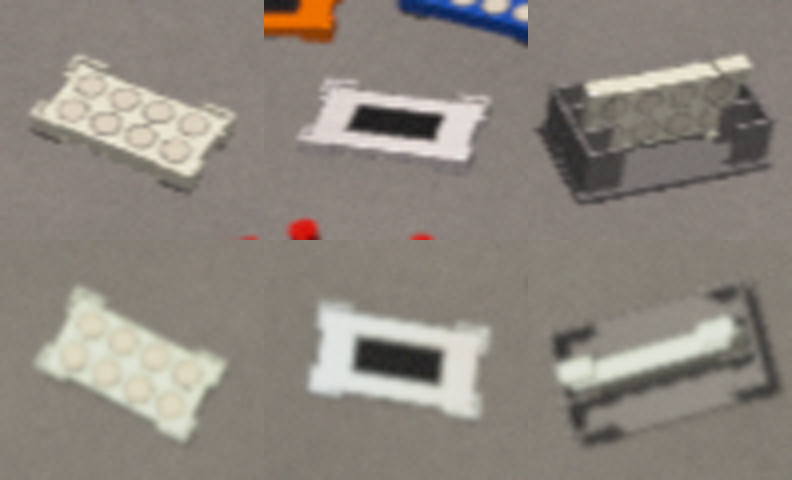

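```bash
cat > h.py <<'E'
import cv2,numpy as np
from bench import telemetry, read_camera, camera_info
CI={n:camera_info(n) for n in("scene","top")}
def ray(n,uv):
    i=CI[n];E=np.array(i["extrinsics"]);R=E[:3,:3];o=-R.T@E[:3,3]
    d=R.T@np.array([(uv[0]-i["cx"])/i["fx"],(uv[1]-i["cy"])/i["fy"],1]);return o,d
def plane(n,uv,z):
    o,d=ray(n,uv);return o+d*(z-o[2])/d[2]
def proj(n,p):
    i=CI[n];E=np.array(i["extrinsics"]);c=E[:3,:3]@np.asarray(p)+E[:3,3]
    return np.array([c[0]/c[2]*i["fx"]+i["cx"],c[1]/c[2]*i["fy"]+i["cy"]])
def tri(us,ut):
    (o1,d1),(o2,d2)=ray("scene",us),ray("top",ut)
    k=np.linalg.lstsq(np.c_[d1,-d2],o2-o1,rcond=None)[0];a,b=o1+k[0]*d1,o2+k[1]*d2
    return (a+b)/2,np.linalg.norm(a-b)
K=8
def crop(im,x,y,w=33,h=28):
    return cv2.resize(im[y-h:y+h,x-w:x+w],None,fx=K,fy=K,interpolation=cv2.INTER_CUBIC),(x-w,y-h)
def back(p,o): return (np.asarray(p)+.5)/K-.5+np.array(o)
def blobs(mask,o,amin,amax):
    n,l,st,c=cv2.connectedComponentsWithStats(mask.astype(np.uint8))
    r=[]
    for k in range(1,n):
        a=st[k,4]/K**2
        if amin<a<amax:
            q=np.argwhere(l==k)[:,::-1];r.append((back(c[k],o),a,cv2.minAreaRect(q.astype(np.float32))))
    return r
E
python3 - <<'E'
from h import *
I={n:cv2.imread(f"pics/{n}0.png") for n in("scene","top")}
# carrier: dark label inside the white
for n,p in(("scene",(235,194)),("top",(412,231))):
    c,o=crop(I[n],*p,22,12);b=blobs(c.max(2)<100,o,40,600);print(n,"label",[(np.round(x[0],2),x[1],np.round(back(x[2][0],o),2),np.round(np.array(x[2][1])/K,1)) for x in b])
    c,o=crop(I[n],*p);b=blobs(c.min(2)>165,o,200,3000);print(" body",[(np.round(x[0],2),x[1]) for x in b])
# plate a wells: b* of Lab
for n,p in(("scene",(318,219)),("top",(330,197))):
    c,o=crop(I[n],*p);L=cv2.cvtColor(c,cv2.COLOR_BGR2LAB);m=c.max(2)>170
    for ch in(1,2): print(n,ch,np.percentile(L[...,ch][m],[5,25,50,75,95]))
    for th in (1,2,3,4):
        a=L[...,1].astype(int);m2=m&(a>np.percentile(a[m],25)+th);b=blobs(m2,o,6,60);print(th,[(np.round(x[0],1).tolist(),round(x[1])) for x in b])
# plate b top edge
for n,p in(("scene",(414,181)),("top",(233,246))):
    c,o=crop(I[n],*p)
    for th in (165,185,205): print(n,th,[(np.round(x[0],2).tolist(),round(x[1]),np.round(back(cv2.boxPoints(x[2]),o),1).tolist()) for x in blobs(c.max(2)>th,o,60,3000)])
E
```

```text
scene label [(array([234.44, 194.17]), np.float64(129.6875), array([234.43, 194.15]), array([22.6,  6.5]))]
 body [(array([234.53, 194.23]), np.float64(406.546875))]
top label [(array([412.13, 230.62]), np.float64(160.8125), array([412.1, 230.6]), array([21.1,  7.8]))]
 body [(array([411.88, 230.61]), np.float64(621.25))]
scene 1 [126. 127. 128. 129. 129.]
scene 2 [136. 137. 138. 138. 139.]
1 [([307.1, 210.0], 20), ([315.7, 213.3], 25), ([302.6, 216.1], 25), ([325.3, 216.4], 16), ([311.2, 219.2], 27), ([332.7, 220.6], 13), ([319.8, 222.9], 23), ([328.2, 226.0], 24)]
2 []
3 []
4 []
top 1 [123. 124. 124. 125. 126.]
top 2 [135. 137. 138. 140. 141.]
1 [([319.1, 187.8], 23), ([327.3, 191.7], 31), ([315.3, 196.2], 23), ([335.4, 195.8], 28), ([343.1, 200.1], 27), ([323.5, 199.9], 24), ([331.3, 204.2], 26), ([339.2, 208.0], 23)]
2 []
3 []
4 []
scene 165 [([415.33, 169.59], 168, [[394.7, 171.0], [436.0, 163.5], [436.8, 168.2], [395.6, 175.6]])]
scene 185 [([411.34, 170.4], 114, [[395.0, 171.2], [427.5, 165.5], [428.2, 169.5], [395.8, 175.3]])]
scene 205 [([411.36, 170.41], 93, [[395.5, 171.4], [427.0, 165.9], [427.7, 169.4], [396.2, 174.9]])]
top 165 [([229.65, 244.15], 298, [[205.9, 246.3], [250.1, 233.5], [252.4, 241.5], [208.2, 254.3]])]
top 185 [([229.7, 244.22], 251, [[206.4, 246.7], [249.8, 234.3], [251.8, 241.3], [208.4, 253.8]])]
top 205 [([230.25, 244.06], 195, [[207.1, 247.1], [249.6, 234.9], [251.3, 241.1], [208.9, 253.2]])]
```

```bash
python3 - <<'E'
from h import *
I={n:cv2.imread(f"pics/{n}0.png") for n in("scene","top")}
print("cams",[np.round(ray(n,(0,0))[0],3) for n in CI])
print("carrier",tri((234.44,194.17),(412.13,230.62)))
S=np.array([[307.1,210],[315.7,213.3],[325.3,216.4],[332.7,220.6],[302.6,216.1],[311.2,219.2],[319.8,222.9],[328.2,226]])
T=np.array([[319.1,187.8],[327.3,191.7],[335.4,195.8],[343.1,200.1],[315.3,196.2],[323.5,199.9],[331.3,204.2],[339.2,208]])
# wells order: scene is seen from +x, top from the other side -> rotate by 180 deg
T2=T[::-1]
P=np.array([tri(s,t)[0] for s,t in zip(S,T2)]);print("a",P.mean(0),tri(S.mean(0),T2.mean(0)),P[:,2].round(3))
for n,U in(("top",T2),("scene",S)):
    Q=np.array([plane(n,u,.016) for u in U]);d=(Q[3]+Q[7]-Q[0]-Q[4])/2;print(n,Q.mean(0),np.degrees(np.arctan2(d[1],d[0])),np.linalg.norm(d))
for n,p in(("scene",(235,194)),("top",(412,231))):
    c,o=crop(I[n],*p,22,12);m=c.max(2)<100;b=cv2.minAreaRect(np.argwhere(m)[:,::-1].astype(np.float32))
    q=cv2.boxPoints(b);Q=np.array([plane(n,back(x,o),.012) for x in q]);e=Q[1]-Q[0];f=Q[2]-Q[1]
    g=e if np.linalg.norm(e)>np.linalg.norm(f) else f
    print(n,"carrier",Q.mean(0),np.linalg.norm(e),np.linalg.norm(f),np.degrees(np.arctan2(g[1],g[0])),plane(n,(234.44,194.17) if n=="scene" else (412.13,230.62),.012))
# plate b strip
for n,p,xs in(("scene",(414,181),(405,425)),("top",(233,246),(219,241))):
    g=I[n].max(2).astype(float);lo=[];hi=[];X=range(xs[0],xs[1]+1)
    for x in X:
        yy=np.arange(p[1]-25,p[1]+12,.05);v=np.interp(yy,np.arange(400),g[:,x]);k=np.argmax(v);th=(165)
        a=k
        while v[a]>th:a-=1
        b=k
        while v[b]>th:b+=1
        lo.append(yy[a]);hi.append(yy[b])
    l=np.polyfit(X,lo,1);h=np.polyfit(X,hi,1);print(n,"far/near edges at mid",np.polyval(l,p[0]),np.polyval(h,p[0]),l[0],h[0])
    for k in(l,h):
        A=plane(n,(xs[0],np.polyval(k,xs[0])),.073);B=plane(n,(xs[1],np.polyval(k,xs[1])),.073);print("  ",A,B,np.degrees(np.arctan2(*(B-A)[1::-1])))
    print(np.round(g[p[1]-25:p[1]+8,p[0]]).astype(int))
E
```

```text
cams [array([ 1.599, -0.035,  1.046]), array([ 0.316, -0.01 ,  1.493])]
carrier (array([ 0.49778421, -0.28656269,  0.00967853]), np.float64(0.001156903663057318))
a [ 0.60241711 -0.03261961  0.01377247] (array([ 0.60241168, -0.03257096,  0.0135765 ]), np.float64(0.0014519054557644573)) [0.014 0.013 0.014 0.01  0.014 0.015 0.014 0.015]
top [ 0.60197503 -0.03322574  0.016     ] 62.190190637408044 0.0833723879402325
scene [ 0.60458248 -0.03202071  0.016     ] 60.971214596136775 0.08448601761868717
scene carrier [ 0.50014479 -0.28553734  0.012     ] 0.02872287259886838 0.07120534363326995 79.77047578805332 [ 0.5003402  -0.28540641  0.012     ]
top carrier [ 0.49762332 -0.2866083   0.012     ] 0.024375747535088185 0.06479231482397206 -100.24510559280317 [ 0.49753948 -0.286717    0.012     ]
scene far/near edges at mid 167.75145021645292 172.1451298701335 -0.18240259740264106 -0.18798701298705633
   [0.45478087 0.23198197 0.073     ] [0.43748562 0.29528132 0.073     ] 105.28189606195471
   [0.47529932 0.2293714  0.073     ] [0.45782876 0.29210155 0.073     ] 105.56270011355039
[136 137 134 138 137 140 136 136 136 133 134 142 178 227 231 226 155 128
 118 113 116 127 135 136 133 130 119 119 131 127  89 116 122]
top far/near edges at mid 240.29802371541942 246.91744071146837 -0.2926877470356373 -0.27969367588939165
   [0.45611471 0.29238248 0.073     ] [0.47428344 0.22837943 0.073     ] -74.15219451717435
   [0.4372779  0.29189316 0.073     ] [0.45451762 0.22802237 0.073     ] -74.89494009696278
[136 132 136 131 132 131 131 128 130 128 133 141 145 144 147 146 145 147
 148 153 180 217 226 228 225 210 152 106  89  75  76 100 129]
```

```bash
cat >> h.py <<'E'
from scipy.spatial.transform import Rotation as Ro
def go(x,y,z,yaw):
    s=telemetry.get_obs();R=Ro.from_rotvec(s["tcp_rot"]).as_matrix();y0=np.degrees(np.arctan2(R[1,0],R[0,0]))
    dy=(yaw-y0+180)%360-180
    # turn first, then shift in the turned tool frame
    c,n=np.cos(np.radians(yaw)),np.sin(np.radians(yaw));d=np.array([x,y,z])-s["tcp_pos"]
    print("yaw now %.2f roll units %.2f shift units"%(y0,-np.radians(dy)/.12),np.round([(c*d[0]+n*d[1])/.2,(n*d[0]-c*d[1])/.2,-d[2]/.2],4),"pos",s["tcp_pos"].round(4),"tilt",R[:2,2].round(4),"w",round(s["grip_width"],4),"gf",round(s["grip_force"],1),"ft",s["ft_force"].round(1),"t",s["clock"])
E
python3 - <<'E'
from h import *
a=plane("top",(229.2,243.9),.075);b=plane("scene",(415.7,169.6),.075);print(a,b,tri((415.7,169.6),(229.2,243.9)))
go(.457,.257,.24,105.3)
E
```

```text
[0.45701585 0.26220204 0.075     ] [0.45802121 0.26365653 0.075     ] (array([0.45717774, 0.26312279, 0.07419068]), np.float64(0.0015091443949672015))
yaw now 13.91 roll units -13.29 shift units [ 3.3848  2.6097 -0.0066] pos [ 0.1322 -0.5337  0.2387] tilt [-0.0002  0.0011] w 0.0855 gf 0.0 ft [-1.3  0.6 -0.1] t 0.1
```

Request:
apply_moves(moves="0 0 0 -1;0 0 0 -1;0 0 0 -1;0 0 0 -1;0 0 0 -1;0 0 0 -1;0 0 0 -1;0 0 0 -1;0 0 0 -1;0 0 0 -1;0 0 0 -1;0 0 0 -1;0 0 0 -1;0.155 0.12 0 -0.29;0.155 0.12 0 0;0.155 0.12 0 0;0.155 0.12 0 0;0.155 0.12 0 0;0.155 0.12 0 0;0.155 0.12 0 0", gripper=1)

```text
clock: 1.77
tcp_pos: [0.2383, -0.279, 0.239]
tcp_rot: [-1.907, -2.496, -0.0]
ft_force: [0.5, -0.8, 0.9]
grip_width: 0.0853
grip_force: 0.0
```

Request:
apply_moves(moves="0.155 0.12 0 0;0.155 0.12 0 0;0.155 0.12 0 0;0.155 0.12 0 0;0.155 0.12 0 0;0.155 0.12 0 0;0.155 0.12 0 0;0.155 0.12 0 0;0.155 0.12 0 0;0.155 0.12 0 0;0.155 0.12 0 0;0.155 0.12 0 0;0.155 0.12 0 0;0.155 0.12 0 0;0 0 0 0;0 0 0 0")

```text
clock: 3.1
tcp_pos: [0.4479, 0.2278, 0.2378]
tcp_rot: [-1.902, -2.499, 0.004]
ft_force: [-0.5, -0.8, -0.3]
grip_width: 0.0853
grip_force: 0.0
```

```bash
python3 - <<'E'
from h import *
go(.4555,.262,.046,105.3)
E
```

```text
yaw now 105.44 roll units 0.02 shift units [0.1549 0.0815 0.9589] pos [0.4479 0.2278 0.2378] tilt [-0.0026 -0.0014] w 0.0853 gf 0.0 ft [-0.5 -0.8 -0.3] t 3.1
```

Request:
apply_moves(moves="0.155 0.082 0 0;0 0 0.15 0;0 0 0.2 0;0 0 0.2 0;0 0 0.2 0;0 0 0.15 0;0 0 0.059 0;0 0 0 0;0 0 0 0")

```text
clock: 3.85
tcp_pos: [0.456, 0.2602, 0.0489]
tcp_rot: [1.907, 2.496, 0.001]
ft_force: [0.3, -0.3, -0.1]
grip_width: 0.0851
grip_force: 0.0
```

Request:
apply_moves(moves="0 0 0 0;0 0 0 0;0 0 0 0;0 0 0 0;0 0 0 0;0 0 0 0;0 0 0 0;0 0 0 0;0 0 0 0;0 0 0 0", gripper=0, grip_force=35)

```text
clock: 4.68
tcp_pos: [0.4558, 0.2608, 0.0479]
tcp_rot: [1.906, 2.497, 0.001]
ft_force: [-0.6, -0.3, 5.6]
grip_width: 0.0155
grip_force: 35.0
```

Request:
apply_moves(moves="0 0 -0.05 0;0 0 -0.1 0;0 0 -0.15 0;0 0 -0.15 0;0 0 -0.1 0;-0.08 -0.03 0 0;-0.15 -0.056 0 0;-0.15 -0.056 0 0;-0.15 -0.056 0 0;-0.15 -0.056 0 0;-0.1 -0.037 0 0;-0.047 -0.02 0 0;0 0 0 0;0 0 0 0")

```text
clock: 5.85
tcp_pos: [0.4394, 0.0848, 0.1577]
tcp_rot: [-1.908, -2.496, -0.001]
ft_force: [0.9, -0.0, -1.5]
grip_width: 0.0158
grip_force: 34.6
```

```bash
python3 - <<'E'
from h import *
import cv2
s=read_camera("scene");t=read_camera("top")
c=lambda i,x,y:cv2.resize(i[y-50:y+50,x-66:x+66,::-1],(396,300),interpolation=cv2.INTER_CUBIC)
cv2.imwrite("pics/m1.png",np.hstack([c(s,375,175),c(t,290,240)]))
go(.44,.085,.04,105.3)
E
```

```text
yaw now 105.33 roll units 0.00 shift units [-0.0034  0.0022  0.5875] pos [0.4394 0.0855 0.1575] tilt [-0.0001  0.0003] w 0.0154 gf 34.6 ft [ 0.8 -0.3 -0.7] t 5.95
```

View pics/m1.png

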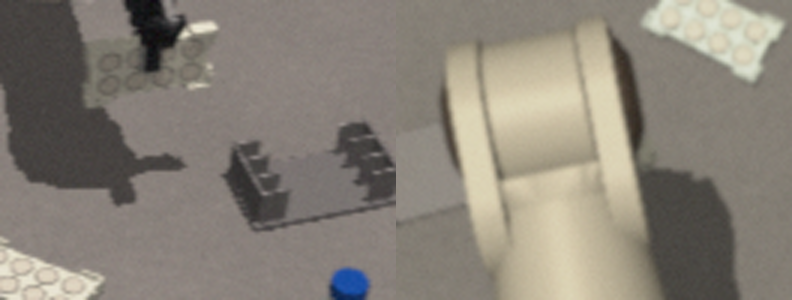

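Request:
apply_moves(moves="0 0 0.1 0;0 0 0.15 0;0 0 0.15 0;0 0 0.1 0;0 0 0.05 0;0 0 0.02 0;0 0 0.01 0;0 0 0.01 0;0 0 0 0;0 0 0 0;0 0 0 0")

```text
clock: 6.87
tcp_pos: [0.4398, 0.0848, 0.0404]
tcp_rot: [1.906, 2.496, 0.002]
ft_force: [0.6, -0.5, -0.9]
grip_width: 0.0158
grip_force: 34.5
```

Request:
apply_moves(moves="0 0 0 0;0 0 0 0;0 0 0 0;0 0 0 0;0 0 0 0", gripper=0.4)

```text
clock: 7.28
tcp_pos: [0.4393, 0.0847, 0.0396]
tcp_rot: [1.906, 2.497, 0.0]
ft_force: [-0.5, -0.2, 0.1]
grip_width: 0.0343
grip_force: 0.0
```

```bash
python3 - <<'E'
from h import *
s=read_camera("scene")
cv2.imwrite("pics/m2.png",cv2.resize(s[120:220,270:400,::-1],(520,400),interpolation=cv2.INTER_CUBIC))
go(.44,.085,.04,105.3)
E
```

```text
yaw now 105.28 roll units -0.00 shift units [ 0.0006  0.0038 -0.0023] pos [0.4393 0.0847 0.0395] tilt [0.0001 0.    ] w 0.0342 gf 0.0 ft [-0.3  0.2 -0.8] t 7.3333
```

View pics/m2.png

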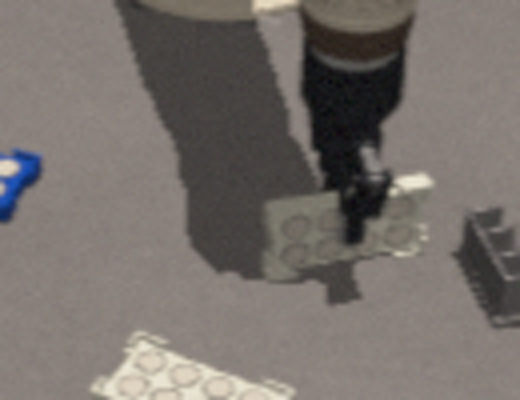

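The plate stands released on its corners, wells toward the camera. Next I tip it toward its underside, leaning on the rear finger.

Request:
apply_moves(moves="0 -0.02 0 0;0 -0.02 0 0;0 -0.02 0 0;0 -0.02 0 0;0 -0.02 0 0;0 -0.02 0 0;0 -0.01 0 0;0 0 0 0;0 0 0 0;0 0 0 0")

```text
clock: 8.17
tcp_pos: [0.4143, 0.0779, 0.0396]
tcp_rot: [1.906, 2.497, 0.0]
ft_force: [-1.5, -0.6, 0.2]
grip_width: 0.0338
grip_force: 0.5
```

```bash
python3 - <<'E'
from h import *
s=read_camera("scene")
cv2.imwrite("pics/m3.png",cv2.resize(s[120:220,270:400,::-1],(520,400),interpolation=cv2.INTER_CUBIC))
go(.44,.085,.04,105.3)
E
```

```text
yaw now 105.28 roll units -0.00 shift units [ 0.0005  0.1332 -0.0022] pos [0.4143 0.0779 0.0396] tilt [0.0001 0.    ] w 0.0344 gf 0.5 ft [-0.9  0.8  1. ] t 8.2167
```

View pics/m3.png

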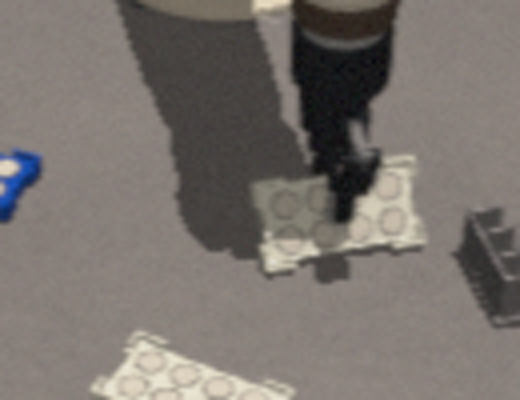

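Request:
apply_moves(moves="0 0 0 0;0 0 0 0;0 0 0.02 0;0 0 0.02 0;0 0 0 0", gripper=0.6)

```text
clock: 8.63
tcp_pos: [0.4137, 0.0778, 0.0304]
tcp_rot: [-1.906, -2.496, 0.002]
ft_force: [-0.5, -0.2, -0.4]
grip_width: 0.0512
grip_force: 0.2
```

Request:
apply_moves(moves="0 0 0 0;0 0 0.02 0;0 0 0.02 0;0 0 0.02 0;0 0 0.02 0;0 0 0 0", gripper=0.8)

```text
clock: 9.13
tcp_pos: [0.4143, 0.0779, 0.0166]
tcp_rot: [1.906, 2.497, 0.001]
ft_force: [-5.8, -0.0, 13.0]
grip_width: 0.0682
grip_force: 6.8
```

Request:
apply_moves(moves="0 0 0.01 0;0 0 0.01 0;0 0 0.01 0;0 0 0.01 0;0 -0.01 0 0;0 -0.01 0 0;0 -0.01 0 0;0 -0.01 0 0;0 0 0 0;0 0 0 0", gripper=1)

```text
clock: 9.97
tcp_pos: [0.4065, 0.0757, 0.0076]
tcp_rot: [1.906, 2.497, 0.0]
ft_force: [-0.4, -0.4, 0.6]
grip_width: 0.0854
grip_force: 0.0
```

```bash
python3 - <<'E'
from h import *
s=read_camera("scene")
cv2.imwrite("pics/m4.png",cv2.resize(s[120:220,270:400,::-1],(520,400),interpolation=cv2.INTER_CUBIC))
go(.44,.085,.04,105.3)
E
```

```text
yaw now 105.28 roll units -0.00 shift units [ 0.0004  0.1734 -0.1617] pos [0.4066 0.0758 0.0077] tilt [0.0004 0.0001] w 0.0857 gf 0.0 ft [-0.2 -0.   0.7] t 10.0167
```

View pics/m4.png

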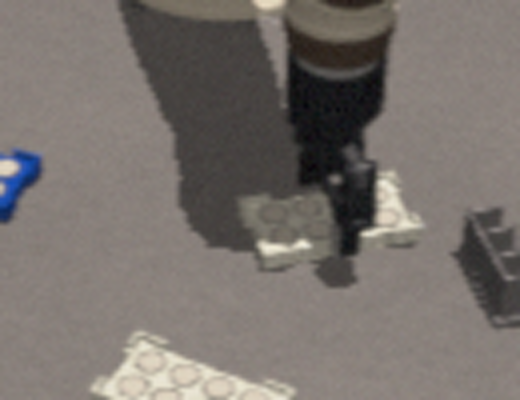

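Plate b lies flat, wells up, between the open fingers at about crop (335,225). I lift off and go to plate_a.

Request:
apply_moves(moves="0 0 -0.05 0;0 0 -0.1 0;0 0 -0.2 0;0 0 -0.2 0;0 0 0 1;0 0 0 1;0 0 0 1;0 0 0 1;0 0 0 1;0 0 0 1;0 0 0 0.35;0 0 0 0;0 0 0 0")

```text
clock: 11.1
tcp_pos: [0.4066, 0.0758, 0.1181]
tcp_rot: [2.696, 1.612, 0.001]
ft_force: [-0.3, -0.4, -1.0]
grip_width: 0.0849
grip_force: 0.0
```

```bash
python3 - <<'E'
from h import *
go(.6033,-.0326,.12,61.6)
E
```

```text
yaw now 61.73 roll units 0.02 shift units [-0.0089  1.1228 -0.0096] pos [0.4066 0.0758 0.1181] tilt [0.0005 0.0001] w 0.0849 gf 0.0 ft [-0.3 -0.4 -1. ] t 11.1
```

Request:
apply_moves(moves="0 0.1 0 0;0 0.2 0 0;0 0.2 0 0;0 0.2 0 0;0 0.2 0 0;0 0.12 0 0;-0.009 0.1 0 0;0 0 0 0;0 0 0 0")

```text
clock: 11.85
tcp_pos: [0.6029, -0.0327, 0.1169]
tcp_rot: [-2.697, -1.61, 0.002]
ft_force: [0.2, 0.4, -0.2]
grip_width: 0.0852
grip_force: 0.0
```

```bash
python3 - <<'E'
from h import *
go(.6033,-.0326,.009,61.6)
s=read_camera("scene");t=read_camera("top")
cv2.imwrite("pics/s5.png",s[:,:,::-1]);cv2.imwrite("pics/t5.png",t[:,:,::-1])
c=lambda i,x,y:cv2.resize(i[y-50:y+50,x-66:x+66,::-1],(396,300),interpolation=cv2.INTER_CUBIC)
cv2.imwrite("pics/m5.png",np.hstack([c(s,345,190),c(t,300,240)]))
E
```

```text
yaw now 61.66 roll units 0.01 shift units [0.0016 0.0017 0.5396] pos [ 0.6029 -0.0327  0.1169] tilt [-0.0013  0.0001] w 0.0852 gf 0.0 ft [ 0.2  0.4 -0.2] t 11.85
```

View pics/m5.png

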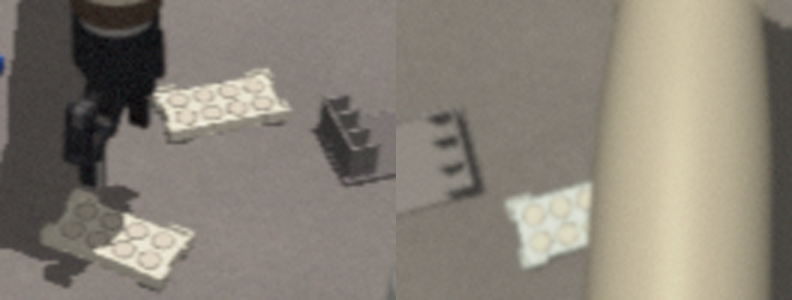

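Plate b lies flat, wells up, at scene about (353,175). The gripper is over plate_a, so I descend and grip.

Request:
apply_moves(moves="0.001 0.001 0.1 0;0 0 0.2 0;0 0 0.14 0;0 0 0.06 0;0 0 0.04 0;0 0 0 0;0 0 0 0;0 0 0 0")

```text
clock: 12.62
tcp_pos: [0.6041, -0.0321, 0.0117]
tcp_rot: [2.696, 1.609, 0.004]
ft_force: [0.3, -0.1, 0.5]
grip_width: 0.0855
grip_force: 0.0
```

Request:
apply_moves(moves="0 0 0 0;0 0 0 0;0 0 0 0;0 0 0 0;0 0 0 0;0 0 0 0;0 0 0 0;0 0 0 0", gripper=0.5, grip_force=35)

```text
clock: 13.28
tcp_pos: [0.6037, -0.0323, 0.0109]
tcp_rot: [2.697, 1.609, 0.003]
ft_force: [-0.9, -0.6, 5.1]
grip_width: 0.0592
grip_force: 37.4
```

```bash
python3 - <<'E'
from h import *
go(.6033,-.0326,.05,61.6)
E
```

```text
yaw now 61.63 roll units 0.00 shift units [-0.0025 -0.001  -0.1956] pos [ 0.6037 -0.0323  0.0109] tilt [ 0.0019 -0.0001] w 0.0592 gf 37.4 ft [-0.9 -0.6  5.1] t 13.2833
```

```bash
cat >> h.py <<'E'
def wells(n,im,p,w=33,h=28,amin=6,amax=60,d=1):
    c,o=crop(im,*p,w,h);a=cv2.cvtColor(c,cv2.COLOR_BGR2LAB)[...,1].astype(int);m=c.max(2)>170
    a=cv2.GaussianBlur(a.astype(np.float32),(0,0),2)
    return [x[0] for x in blobs(m&(a>np.percentile(a[m],25)+d),o,amin,amax)]
E
python3 - <<'E'
from h import *
s=read_camera("scene")[:,:,::-1].copy();t=read_camera("top")[:,:,::-1].copy();cv2.imwrite("pics/s6.png",s);cv2.imwrite("pics/t6.png",t)
I=cv2.imread("pics/scene0.png")
for im in(I,s): print(np.round(wells("scene",im,(318,219)),1).tolist())
# plate b now
W=np.array(wells("scene",s,(353,175)));print("b",W.round(1).tolist())
# patch shift of the two plate ends before/after grip
for (x,y) in((300,215),(336,222)):
    T=cv2.resize(I[y-9:y+9,x-9:x+9],None,fx=8,fy=8,interpolation=cv2.INTER_CUBIC);S=cv2.resize(s[y-14:y+14,x-14:x+14],None,fx=8,fy=8,interpolation=cv2.INTER_CUBIC)
    r=cv2.matchTemplate(S,T,cv2.TM_CCOEFF_NORMED);_,v,_,l=cv2.minMaxLoc(r);print((x,y),v,(np.array(l)-40)/8)
E
```

```text
[[307.1, 210.1], [302.1, 215.7], [311.1, 219.3], [328.3, 226.2]]
[[326.9, 216.4], [341.1, 216.7], [332.9, 220.1], [321.0, 223.9], [328.3, 226.3]]
b [[364.3, 171.1], [339.4, 175.7], [349.2, 177.1]]
(300, 215) 0.5569256544113159 [-5.     2.125]
(336, 222) 0.983785092830658 [-0.125  0.25 ]
```

Request:
apply_moves(moves="0 0 -0.05 0;0 0 -0.1 0;0 0 -0.2 0;0 0 -0.2 0;0 0 -0.1 0;0 0 0 -0.7;0 0 0 -0.7;0 0 0 -0.7;0 0 0 -0.54;0 0 0 0;0 0 0 0")

```text
clock: 14.3
tcp_pos: [0.603, -0.0322, 0.14]
tcp_rot: [2.413, 2.012, 0.0]
ft_force: [-0.1, -0.3, -2.0]
grip_width: 0.0592
grip_force: 38.6
```

```bash
python3 - <<'E'
from h import *
go(.4986,-.2860,.040,79.8)
E
```

```text
yaw now 79.66 roll units -0.02 shift units [-1.3413 -0.2889  0.5   ] pos [ 0.603  -0.0322  0.14  ] tilt [ 0.0003 -0.    ] w 0.0592 gf 38.6 ft [-0.1 -0.3 -2. ] t 14.3
```

Request:
apply_moves(moves="-0.08 -0.017 0 -0.02;-0.18 -0.039 0 0;-0.18 -0.039 0 0;-0.18 -0.039 0 0;-0.18 -0.039 0 0;-0.18 -0.039 0 0;-0.18 -0.039 0 0;-0.12 -0.026 0 0;-0.061 -0.012 0 0;0 0 0.15 0;0 0 0.15 0;0 0 0.1 0;0 0 0.07 0;0 0 0.03 0;0 0 0 0;0 0 0 0;0 0 0 0;0 0 0 0")

```text
clock: 15.8
tcp_pos: [0.4998, -0.2864, 0.0409]
tcp_rot: [2.407, 2.016, 0.001]
ft_force: [0.6, 0.5, -0.9]
grip_width: 0.0587
grip_force: 38.6
```

```bash
python3 - <<'E'
from h import *
go(.4986,-.2860,.040,79.8)
s=read_camera("scene")[:,:,::-1].copy();t=read_camera("top")[:,:,::-1].copy();cv2.imwrite("pics/s7.png",s);cv2.imwrite("pics/t7.png",t)
c=lambda i,x,y:cv2.resize(i[y-30:y+30,x-40:x+40],(400,300),interpolation=cv2.INTER_CUBIC)
cv2.imwrite("pics/m7.png",np.hstack([c(s,235,188),c(t,412,231)]))
E
```

```text
yaw now 79.91 roll units 0.02 shift units [ 0.0008 -0.0064  0.0044] pos [ 0.4998 -0.2864  0.0409] tilt [ 0.0018 -0.001 ] w 0.0587 gf 38.6 ft [ 0.6  0.5 -0.9] t 15.8
```

View pics/m7.png

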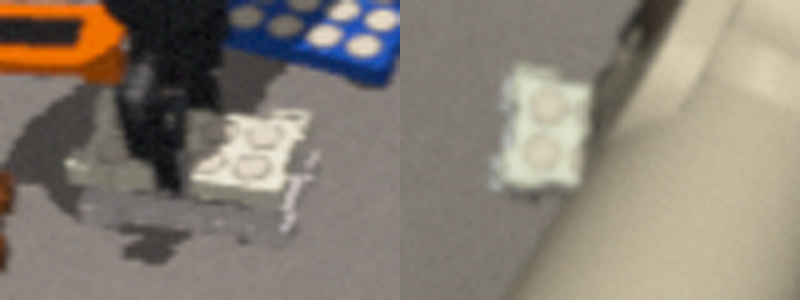

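The plate hovers over the carrier, with its +y end wells visible at scene about (247.6,185) and (245.4,191), and at top about (401,222) and (400,231). I'll use these to compare the plate with the carrier in each camera.

```bash
python3 - <<'E'
from h import *
u=np.array([np.cos(np.radians(79.8)),np.sin(np.radians(79.8))]);v=np.array([u[1],-u[0]])
C={"scene":np.array([.5002,-.2855]),"top":np.array([.49758,-.28668])}
for n,f,p,g in(("scene","pics/s7.png",(247,187),None),("top","pics/t7.png",(400,226),None)):
    im=cv2.imread(f);c,o=crop(im,*p,9,10)
    L=cv2.GaussianBlur(cv2.cvtColor(c,cv2.COLOR_BGR2LAB)[...,1].astype(np.float32),(0,0),4);m=c.max(2)>190
    for q in(55,65,75):
        r=blobs(m&(L>np.percentile(L[m],q)),o,8,60);W=[x[0] for x in r]
        for w in W:
            e=plane(n,w,.046)[:2]-C[n];print(n,q,w.round(2),"along %.4f across %.4f"%(e@u,e@v))
# reference: wells in the first picture relative to plate centre
S=np.array([[307.1,210],[315.7,213.3],[325.3,216.4],[332.7,220.6],[302.6,216.1],[311.2,219.2],[319.8,222.9],[328.2,226]])
T=np.array([[319.1,187.8],[327.3,191.7],[335.4,195.8],[343.1,200.1],[315.3,196.2],[323.5,199.9],[331.3,204.2],[339.2,208]])
a=np.radians(61.6);ua=np.array([np.cos(a),np.sin(a)]);va=np.array([ua[1],-ua[0]])
for n,U in(("scene",S),("top",T)):
    Q=np.array([plane(n,x,.016)[:2] for x in U]);Q-=Q.mean(0);print(n,(Q@ua).round(4),(Q@va).round(4))
E
```

```text
scene 55 [246.35 184.25] along 0.0370 across -0.0141
scene 55 [244.92 191.  ] along 0.0411 across 0.0155
scene 65 [247.46 184.64] along 0.0407 across -0.0130
scene 65 [244.87 190.97] along 0.0409 across 0.0154
scene 75 [246.43 185.61] along 0.0389 across -0.0083
scene 75 [244.8  190.96] along 0.0407 across 0.0154
top 55 [401.84 221.77] along 0.0397 across 0.0162
top 55 [400.11 231.09] along 0.0409 across -0.0126
top 65 [401.36 221.82] along 0.0411 across 0.0158
top 65 [400.08 231.02] along 0.0410 across -0.0125
top 75 [401.31 221.94] along 0.0412 across 0.0154
top 75 [400.05 231.01] along 0.0411 across -0.0124
scene [-0.043  -0.0144  0.0161  0.0426 -0.0423 -0.0144  0.0143  0.041 ] [-0.0138 -0.0139 -0.0161 -0.0114  0.0142  0.0132  0.0143  0.0136]
top [ 0.0429  0.0146 -0.0137 -0.0411  0.0409  0.013  -0.0147 -0.0418] [ 0.0138  0.0147  0.0149  0.014  -0.0153 -0.0138 -0.0145 -0.0137]
```

Request:
apply_moves(moves="0.005 -0.0065 0 0;0 0 0 0;0 0 0.02 0;0 0 0.02 0;0 0 0 0;0 0 0.01 0;0 0 0.01 0;0 0 0.01 0;0 0 0.01 0;0 0 0 0;0 0 0 0;0 0 0 0")

```text
clock: 16.9
tcp_pos: [0.498, -0.2849, 0.0235]
tcp_rot: [-2.408, -2.018, 0.0]
ft_force: [-0.3, -0.3, -1.4]
grip_width: 0.0591
grip_force: 38.6
```

```bash
python3 - <<'E'
from h import *
go(.4986,-.2860,.0229,79.8)
E
```

```text
yaw now 79.92 roll units 0.02 shift units [-0.0048  0.004   0.003 ] pos [ 0.498  -0.2849  0.0235] tilt [-0. -0.] w 0.0591 gf 38.6 ft [-0.3 -0.3 -1.4] t 16.9
```

Request:
apply_moves(moves="0 0 0.004 0;0 0 0.003 0;0 0 0 0;0 0 0 0")

```text
clock: 17.23
tcp_pos: [0.4981, -0.285, 0.0228]
tcp_rot: [2.408, 2.017, 0.0]
ft_force: [-2.0, 1.4, 6.7]
grip_width: 0.0588
grip_force: 39.3
```

Request:
apply_moves(moves="0 0 0 0;0 0 0 0;0 0 0 0;0 0 0 0;0 0 0 0;0 0 0 0", gripper=1)

```text
clock: 17.73
tcp_pos: [0.4979, -0.2849, 0.022]
tcp_rot: [-2.408, -2.018, 0.0]
ft_force: [-0.7, -0.4, 1.1]
grip_width: 0.0851
grip_force: 0.0
```

Request:
apply_moves(moves="0 0 -0.05 0;0 0 -0.1 0;0 0 -0.2 0;0 0 -0.2 0;0 0 0 -0.9;0 0 0 -0.9;0 0 0 -0.9;0 0 0 -0.98;0 0 0 0;0 0 0 0")

```text
clock: 18.57
tcp_pos: [0.498, -0.2849, 0.1327]
tcp_rot: [1.912, 2.492, 0.0]
ft_force: [0.2, 0.5, -0.3]
grip_width: 0.0851
grip_force: 0.0
```

```bash
python3 - <<'E'
from h import *
s=read_camera("scene")[:,:,::-1].copy();cv2.imwrite("pics/s8.png",s)
I=s
print("b wells",np.round(wells("scene",I,(353,175)),1).tolist())
c,o=crop(I,353,175)
m=(c.max(2)>175)
r=blobs(m,o,200,3000);print([(x[0].round(2).tolist(),round(x[1]),back(cv2.boxPoints(x[2]),o).round(1).tolist()) for x in r])
L=cv2.cvtColor(c,cv2.COLOR_BGR2LAB)[...,1].astype(int)
for th in(-1,0,1,2):
    b=blobs(m&(L>np.median(L[m])+th),o,6,60);print(th,[(x[0].round(1).tolist(),round(x[1])) for x in b])
go(.41,.077,.12,105.3)
E
```

```text
b wells [[347.8, 174.1], [332.3, 168.9], [338.0, 172.7], [340.7, 178.7]]
[([351.89, 173.53], 524, [[329.0, 168.8], [372.5, 161.4], [375.2, 176.9], [331.7, 184.3]])]
-1 [([332.1, 169.0], 7)]
0 [([354.8, 169.9], 17), ([363.4, 168.7], 14), ([346.4, 171.5], 14), ([337.7, 172.9], 16), ([365.8, 174.0], 19), ([357.4, 175.4], 17), ([349.1, 177.3], 16), ([340.8, 178.7], 14)]
1 []
2 []
yaw now 104.99 roll units -0.05 shift units [1.8616 0.0531 0.0626] pos [ 0.498  -0.2849  0.1325] tilt [ 0.0003 -0.0002] w 0.0851 gf 0.0 ft [ 1.3  0.3 -0.4] t 18.6167
```

```bash
python3 - <<'E'
from h import *
W=np.array([[337.7,172.9],[346.4,171.5],[354.8,169.9],[363.4,168.7],[340.8,178.7],[349.1,177.3],[357.4,175.4],[365.8,174.0]])
Q=np.array([plane("scene",w,.016)[:2] for w in W]);d=(Q[3]+Q[7]-Q[0]-Q[4])
print("b scene",Q.mean(0),np.degrees(np.arctan2(d[1],d[0])))
t=read_camera("top")[:,:,::-1].copy();cv2.imwrite("pics/t8.png",t)
p=proj("top",[*Q.mean(0),.016]).round().astype(int);print(p)
c,o=crop(t,*p);m=(c.max(2)>175);L=cv2.cvtColor(c,cv2.COLOR_BGR2LAB)[...,1].astype(int)
for th in(0,1,2):
    b=blobs(m&(L>np.median(L[m])+th),o,6,60);X=np.array([x[0] for x in b]);print(th,X.round(1).tolist())
    if len(b)==8:
        print(tri(W.mean(0),X.mean(0)));P=np.array([plane("top",x,.016)[:2] for x in X]);_,_,V=np.linalg.svd(P-P.mean(0));print(P.mean(0),np.degrees(np.arctan2(V[0,1],V[0,0])))
# placed plate on the carrier, scene and top
for n,im in(("scene",cv2.imread("pics/s8.png")),("top",t)):
    p=proj(n,[.499,-.286,.028]).round().astype(int);c,o=crop(im,*p);m=(c.max(2)>175);L=cv2.cvtColor(c,cv2.COLOR_BGR2LAB)[...,1].astype(int)
    for th in(0,1):
        X=np.array([x[0] for x in blobs(m&(L>np.median(L[m])+th),o,6,60)]);print(n,th,X.round(1).tolist(),plane(n,X.mean(0),.028) if len(X)==8 else len(X))
E
```

```text
b scene [0.40834339 0.07654849] 104.90724549001052
[294 261]
0 [[308.2, 254.5], [299.0, 257.2], [289.9, 260.0], [281.5, 262.4], [310.6, 263.2], [291.2, 266.5], [283.6, 270.5]]
1 []
2 []
scene 0 [[208.7, 166.5], [265.3, 164.8], [259.6, 164.6], [240.8, 188.3], [248.7, 188.9], [237.2, 193.9], [246.1, 195.2]] 7
scene 1 [[208.7, 166.5], [265.2, 164.2]] 2
top 0 [[435.6, 202.3], [439.5, 224.1], [443.7, 234.1], [443.7, 240.8], [437.0, 250.6], [443.3, 250.8], [429.6, 254.3]] 7
top 1 [] 0
```

Request:
apply_moves(moves="0.1 0 0 0;0.2 0 0 0;0.2 0.01 0 0;0.2 0.01 0 0;0.2 0.016 0 0;0.2 0 0 0;0.2 0 0 0;0.2 0 0 0;0.2 0 0 0;0.11 0 0 0;0.051 0 0 0;0 0 0.1 0;0 0 0.2 0;0 0 0.15 0;0 0 0.07 0;0 0 0.04 0;0 0 0 0;0 0 0 0;0 0 0 0")

```text
clock: 20.25
tcp_pos: [0.4082, 0.0761, 0.0215]
tcp_rot: [1.908, 2.494, 0.002]
ft_force: [0.6, -0.3, 0.5]
grip_width: 0.0855
grip_force: 0.0
```

```bash
python3 - <<'E'
from h import *
go(.4068,.0760,.0105,105)
E
```

```text
yaw now 105.17 roll units 0.02 shift units [ 0.0013 -0.0068  0.055 ] pos [0.4082 0.0761 0.0215] tilt [0.0019 0.0003] w 0.0855 gf 0.0 ft [ 0.6 -0.3  0.5] t 20.25
```

Request:
apply_moves(moves="0 -0.005 0.03 0;0 0 0.024 0;0 0 0 0;0 0 0 0")

```text
clock: 20.58
tcp_pos: [0.4061, 0.0758, 0.0091]
tcp_rot: [-1.908, -2.496, 0.0]
ft_force: [-0.5, -0.0, -0.1]
grip_width: 0.0853
grip_force: 0.0
```

Request:
apply_moves(moves="0 0 0 0;0 0 0 0;0 0 0 0;0 0 0 0;0 0 0 0;0 0 0 0;0 0 0 0;0 0 0 0", gripper=0.5, grip_force=35)

```text
clock: 21.25
tcp_pos: [0.4065, 0.0759, 0.0097]
tcp_rot: [1.907, 2.496, 0.001]
ft_force: [-1.6, -0.2, 6.1]
grip_width: 0.0589
grip_force: 38.4
```

```bash
python3 - <<'E'
from h import *
go(.4068,.0760,.0105,105)
# placed plate: wells on the carrier
for n,im in(("scene",read_camera("scene")),("top",read_camera("top"))):
    im=im[:,:,::-1].copy();cv2.imwrite(f"pics/{n}9.png",im)
    p=proj(n,[.499,-.286,.028]).round().astype(int);c,o=crop(im,*p,20,12);L=cv2.cvtColor(c,cv2.COLOR_BGR2LAB)[...,1].astype(np.float32);L=cv2.GaussianBlur(L,(0,0),3);m=(c.max(2)>190)
    for q in(50,60,70):
        X=np.array([x[0] for x in blobs(m&(L>np.percentile(L[m],q)),o,6,60)]);print(n,q,X.round(1).tolist(),plane(n,X.mean(0),.028) if len(X)==8 else len(X))
E
```

```text
yaw now 105.22 roll units 0.03 shift units [-0.0001  0.0015 -0.004 ] pos [0.4065 0.0759 0.0097] tilt [0.0006 0.0002] w 0.0589 gf 38.4 ft [-1.6 -0.2  6.1] t 21.25
scene 50 [[230.7, 186.3], [248.7, 188.6]] 2
scene 60 [[220.2, 188.9], [230.7, 186.4], [239.6, 187.5], [248.5, 188.7], [227.9, 192.9], [237.0, 193.7], [246.2, 194.9]] 7
scene 70 [[221.4, 185.7], [230.5, 186.4], [239.7, 187.5], [248.5, 188.8], [219.0, 191.8], [227.7, 193.1], [237.2, 193.7], [246.3, 194.9]] [ 0.50001533 -0.28558511  0.028     ]
top 50 [[400.0, 223.3], [408.9, 224.5], [418.2, 225.7], [427.4, 227.4], [398.7, 232.2], [407.9, 233.8], [417.1, 235.5], [426.3, 236.9]] [ 0.49772921 -0.28660468  0.028     ]
top 60 [[400.0, 223.3], [408.8, 224.6], [418.2, 226.0], [427.4, 227.6], [398.7, 232.3], [407.9, 233.8], [417.1, 235.4], [426.2, 236.9]] [ 0.49749594 -0.28656613  0.028     ]
top 70 [[400.1, 223.3], [408.8, 224.6], [418.2, 225.9], [427.3, 227.6], [398.8, 232.4], [408.0, 233.9], [417.1, 235.4], [426.2, 236.8]] [ 0.49747493 -0.28665334  0.028     ]
```

Request:
apply_moves(moves="0 0 -0.05 0;0 0 -0.1 0;0 0 -0.2 0;0 0 -0.2 0;0 0 -0.15 0;0 0 0 0.7;0 0 0 0.8;0 0 0 0.8;0 0 0 0.8;0 0 0 0.58;0 0 0 0;0 0 0 0")

```text
clock: 22.35
tcp_pos: [0.4061, 0.0758, 0.1495]
tcp_rot: [-2.406, -2.02, 0.0]
ft_force: [0.2, 0.2, -0.9]
grip_width: 0.0591
grip_force: 38.4
```

```bash
python3 - <<'E'
from h import *
go(.4980,-.2850,.054,79.9)
E
```

```text
yaw now 80.05 roll units 0.02 shift units [-1.6957  0.7687  0.4774] pos [0.4061 0.0758 0.1495] tilt [-0.0002 -0.    ] w 0.0591 gf 38.4 ft [ 0.2  0.2 -0.9] t 22.35
```

Request:
apply_moves(moves="-0.08 0.036 0 0.02;-0.17 0.077 0 0;-0.17 0.077 0 0;-0.17 0.077 0 0;-0.17 0.077 0 0;-0.17 0.077 0 0;-0.17 0.077 0 0;-0.17 0.077 0 0;-0.17 0.077 0 0;-0.14 0.063 0 0;-0.08 0.036 0 0;-0.036 0.018 0 0;0 0 0.12 0;0 0 0.15 0;0 0 0.12 0;0 0 0.06 0;0 0 0.027 0;0 0 0 0;0 0 0 0;0 0 0 0")

```text
clock: 24.02
tcp_pos: [0.4983, -0.2855, 0.0557]
tcp_rot: [2.408, 2.014, 0.001]
ft_force: [-0.7, -0.3, -1.0]
grip_width: 0.0589
grip_force: 38.4
```

```bash
python3 - <<'E'
from h import *
yield_=[0]
go(.4980,-.2850,.054,79.9)
u=np.array([np.cos(np.radians(79.9)),np.sin(np.radians(79.9))]);v=np.array([u[1],-u[0]])
C={"scene":np.array([.5000,-.2856]),"top":np.array([.49758,-.28665])}
z=telemetry.get_obs()["tcp_pos"][2]-.0097+.016
for n in("scene","top"):
    im=read_camera(n)[:,:,::-1].copy();cv2.imwrite(f"pics/{n}10.png",im)
    b={"scene":(.0013,.0006),"top":(-.0013,-.0006)}[n];g=telemetry.get_obs()["tcp_pos"][:2]+b+.042*u
    p=proj(n,[*g,z]).round().astype(int);c,o=crop(im,*p,9,10)
    L=cv2.GaussianBlur(cv2.cvtColor(c,cv2.COLOR_BGR2LAB)[...,1].astype(np.float32),(0,0),4);m=c.max(2)>190
    for q in(55,65,75):
        for x in blobs(m&(L>np.percentile(L[m],q)),o,8,60):
            e=plane(n,x[0],z)[:2]-C[n];print(n,q,x[0].round(2),"along %.4f across %.4f"%(e@u,e@v))
go(.4980,-.2850,.054,79.9)
E
```

```text
yaw now 79.81 roll units -0.01 shift units [ 0.0023 -0.0021  0.0086] pos [ 0.4983 -0.2855  0.0557] tilt [ 0.0022 -0.0012] w 0.0589 gf 38.4 ft [-0.7 -0.3 -1. ] t 24.0167
scene 55 [247.72 180.49] along 0.0430 across -0.0138
scene 55 [243.12 186.42] along 0.0368 across 0.0139
scene 65 [247.6  180.67] along 0.0428 across -0.0130
scene 65 [243.07 186.42] along 0.0367 across 0.0140
scene 75 [247.34 180.81] along 0.0422 across -0.0122
scene 75 [238.32 185.74] along 0.0221 across 0.0136
scene 75 [245.02 186.7 ] along 0.0427 across 0.0141
top 55 [401.55 221.58] along 0.0428 across 0.0140
top 55 [407.86 222.8 ] along 0.0237 across 0.0135
top 55 [400.18 230.7 ] along 0.0431 across -0.0138
top 65 [401.51 221.57] along 0.0429 across 0.0140
top 65 [400.14 230.68] along 0.0432 across -0.0137
top 75 [401.44 221.63] along 0.0431 across 0.0138
top 75 [400.04 230.66] along 0.0435 across -0.0137
yaw now 79.80 roll units -0.02 shift units [ 0.0024 -0.0015  0.0072] pos [ 0.4982 -0.2855  0.0554] tilt [ 0.002  -0.0011] w 0.0589 gf 38.4 ft [-0.4  0.6 -0.7] t 24.1167
```

Request:
apply_moves(moves="-0.004 -0.001 0 0;0 0 0 0;0 0 0.02 0;0 0 0.02 0;0 0 0 0;0 0 0.01 0;0 0 0.01 0;0 0 0.01 0;0 0 0.01 0;0 0 0 0;0 0 0 0;0 0 0 0")

```text
clock: 25.12
tcp_pos: [0.4971, -0.286, 0.0378]
tcp_rot: [-2.411, -2.015, 0.0]
ft_force: [-0.3, 1.1, -0.8]
grip_width: 0.0589
grip_force: 38.4
```

Request:
apply_moves(moves="0 0 0.003 0;0 0 0.002 0;0 0 0 0;0 0 0 0")

```text
clock: 25.45
tcp_pos: [0.4971, -0.286, 0.0378]
tcp_rot: [2.41, 2.014, 0.0]
ft_force: [-2.3, 1.8, 7.2]
grip_width: 0.0589
grip_force: 39.2
```

Contact at z .0378 m, against .0377 expected when seated. Release and withdraw.

Request:
apply_moves(moves="0 0 0 0;0 0 0 0;0 0 0 0;0 0 0 0;0 0 0 0;0 0 0 0", gripper=1)

```text
clock: 25.95
tcp_pos: [0.4971, -0.286, 0.0368]
tcp_rot: [-2.41, -2.015, 0.0]
ft_force: [-0.8, 0.2, 0.4]
grip_width: 0.0851
grip_force: 0.0
```

Request:
apply_moves(moves="0 0 -0.05 0;0 0 -0.1 0;0 0 -0.2 0;0 0 -0.2 0;0 0 -0.1 0;0.2 0 0 0;0.2 0 0 0;0.2 0 0 0;0.2 0 0 0;0.2 0 0 0;0.2 0 0 0;0 0 0 0;0 0 0 0;0 0 0 0")

```text
clock: 27.12
tcp_pos: [0.5398, -0.0499, 0.1675]
tcp_rot: [2.409, 2.015, 0.0]
ft_force: [-0.2, -0.8, 0.3]
grip_width: 0.0853
grip_force: 0.0
```

```bash
python3 - <<'E'
from h import *
go(.498,-.285,.0377,79.9)
o_=[]
M=[]
for n in("scene","top"):
    im=read_camera(n)[:,:,::-1].copy();p=proj(n,[.499,-.286,.044]).round().astype(int);M.append(cv2.resize(im[p[1]-30:p[1]+30,p[0]-40:p[0]+40],(400,300),interpolation=cv2.INTER_CUBIC))
    c,o=crop(im,*p,20,12);L=cv2.GaussianBlur(cv2.cvtColor(c,cv2.COLOR_BGR2LAB)[...,1].astype(np.float32),(0,0),3);m=(c.max(2)>190)
    for q in(50,60,70,75):
        X=np.array([x[0] for x in blobs(m&(L>np.percentile(L[m],q)),o,6,60)])
        if len(X)==8:
            P=np.array([plane(n,x,.044)[:2] for x in X]);V=np.linalg.svd(P-P.mean(0))[2];print(n,q,P.mean(0),np.degrees(np.arctan2(V[0,1],V[0,0]))%180);o_.append((n,X.mean(0)))
d=dict(o_)
if len(d)==2: print(tri(d["scene"],d["top"]))
cv2.imwrite("pics/m11.png",np.hstack(M))
E
```

```text
yaw now 79.83 roll units -0.01 shift units [-1.1941e+00  6.0000e-04  6.4880e-01] pos [ 0.5398 -0.0499  0.1675] tilt [ 0.0005 -0.0004] w 0.0853 gf 0.0 ft [-0.2 -0.8  0.3] t 27.1167
scene 60 [ 0.49904164 -0.28519839] 79.79313519892456
top 60 [ 0.49690581 -0.28624299] 80.00348385767893
top 70 [ 0.49687607 -0.28618982] 79.86044092025338
top 75 [ 0.49690077 -0.28618952] 79.85823377469873
(array([ 0.49706931, -0.28607249,  0.04217507]), np.float64(0.000936486474501708))
```

View pics/m11.png

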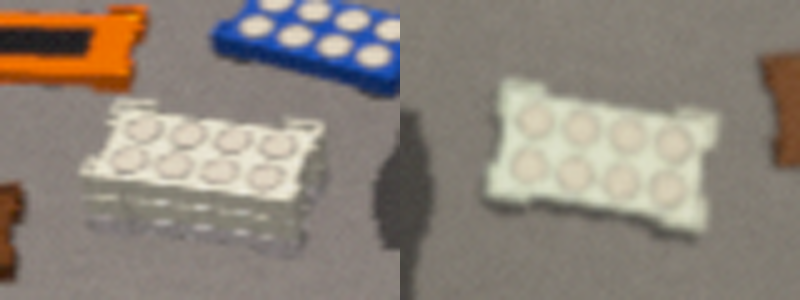

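The picture shows both plates stacked squarely on the carrier, wells up. Well-centre height is 42 mm against 44 expected, with the usual -2 mm bias. The offset is under 1 mm, inside the 2 mm play, so I hand in.

```bash
python3 -c "
from bench import job
print(job.job_done())"
```

```text
the job is handed in; nothing more can be done
None
```

The job is handed in at about 27 s: plate_b was laid flat on the bench and let go, then plate_a and plate_b were set down lips up on the carrier, both seated and within about 1 mm of its centre in both camera views.

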